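# Tuck the check plate under the gauge's guard leaf and hold it flat

### The arm

A 6-joint arm with a two-finger parallel gripper is mounted at the origin on a cart in front of the work surface, level with it; the furniture and walls round the work are solid. World frame = base frame: x ahead of the robot, y to its left, z up, the work surface at z = 0. Lengths are in m, angles in degrees, forces in N, time in s.
With the tool pointing down it reaches from about 0.275 to 0.775 m from the base axis. Payload 14.6 kg.
Tool frame: the origin (TCP) lies on the centre line of the jaws, within the pads' length; the fingertips stand 11 mm ahead of it and the grasp point (between the pads) lies 8 mm behind it; z points along the fingers, y is the line along which they close (so a half turn about z gives the same grasp; the last joint's range is limited). The gripper opens to 85 mm and grips with 20 to 120 N. Pads are 22 mm wide; open, the fingers measure 114 mm over their backs; the gripper's body (76 mm by 85 mm) begins 54 mm behind the grasp point. The pads swing forward as they close: fully open they stand 13 mm farther back than shut.
Start: joints at [64.441, 15.075, -2.767, 72.158, 0, 81.102], TCP at [0.151, 0.503, 0.242] pointing down, gripper open.
Joint ranges: [-151.79, 151.79], [-50.71, 97.33], [-67.44, 78.34], [-121.81, 120.89], [-77.56, 73.72], [-180, 180]. Speed limits (degrees/s): [108.29, 108.29, 147.25, 159.86, 180, 180].

### API

Orientations are given as a 3x3 rotation matrix whose columns are the frame's x, y, z axes.
In Python, from station import observe, get_image, camera_model, close_job, boxes_of gives the robot as it stands.
- The arm moves only by the tool move_arm, never from a script. Its argument "targets" is one flat list of numbers, 7 for each row, row after row: the turn, a rotation vector about the tool's x, y, z in units of 6 degrees (1.0 is 6 degrees), then the shift along the tool's x, y, z in mm, then the closure, from 0 (fully open) to 1 (shut). A call has 1 to 8 rows; each row is the pose to reach, as a shift and turn from the pose commanded when the call began, along the tool's axes at that moment; what a row does not reach only later rows make up. A row lasts 1/10 s, in which the tool goes at most 50 mm and 8.59 degrees, less where a joint would pass 70% of its speed; a pose out of reach is approached as far as the arm can. A call with a gripper value outside its range is refused whole. The fingers move at their own pace and stop on an object; "force" is the grip in N (left out, the last holds). Time passes only in rows, so rows that repeat a pose let the fingers close. It gives the time, the measured TCP pose, the force, the opening and the grip force at its end, in the units of the state.
- observe(): the state, without advancing time (a new reading comes with each control period).
- get_image(name): name is "side" or "top"; returns the picture (480x640x3 uint8, red, green, blue); there is no depth.
- camera_model(name): a dict with "fx", "fy", "cx", "cy" (pixels), "eye" and "rotation" of the camera in the world. Camera axes: x right, y up, looking along -z (the intrinsics and any distortion apply to the point x, -y, -z); pixel columns grow to the right and rows downward; lengths in m; the calibration is good to about 2 mm. A picture is of the moment at which its call begins. camera_model takes no time and is no camera call.
- close_job(): hands the job in; it is judged then, once.
Trained networks look in the newest picture that a camera, given by its name, has taken for a name from the list of things; names that differ only in an ending like _2 or _b are one class to them, and where a whole thing is asked for, a point or a joint stands for the part that bears it (a point fixed in the world has none). Each returns a list of dicts, best first, with "conf" (0 to 1); they miss things now and then, are a little off and sometimes report something else, mostly with a low value. They report only what shows in the picture. A call takes as long as a camera call. They do not tell look-alikes from the thing itself.
- boxes_of(camera, label): "bbox" ([left, top, right, bottom] in pixels, round what is visible of it).
The state is a dict: "t": time; "qpos": joint angles; "qd": joint speeds; "tau": joint torques, N m; "position": TCP position; "ee_rot": TCP orientation; "ft_force": force on the tool from outside, world axes, zero at the start; "wrist_torque": the same for the moment, N m; "finger_gap": opening from 0.0 (shut) to 1.0 (fully open); "grip_force": force on a finger pad.
Only numpy, scipy, OpenCV 4.12 (cv2) and the standard library are available. Lean on these libraries where they do the work, as an engineer would, in place of code of your own. Each camera call takes 0.05 s, during which the arm holds its last target. There are 200 camera calls.

### The job

Pick up the aluminium check plate by its blue grip bar, lay it on the steel bed of the white gauge stand and slide its free edge in under the clear hinged guard leaf (orange lip) without lifting the leaf, pushing the red sprung start plunger behind it fully in. Finish while still gripping the plate: keep it squarely home, with the plunger fully in, and pressed firmly down flat on the bed, as the reading is taken while you hold it. Leave the other things alone.

Things in the scene. Friction and masses are not known exactly. Their poses are not given: they have to be found in the camera images.
- reader: white gauge stand, fixed, 190 (x) x 100 (y) x 46 mm, yaw varies. Origin: centre of its underside, on the worktop; x is the way the plate is slid in, z up. Switch housing from x = +58 mm on; leaf hinge along y at x = +56 mm, 30 mm up. Guide strips 66 mm apart, 5 mm high, stand on the bed from x = +14 to +54 mm; their flared ends reach forward to x = -2 mm, about 76 mm apart there
- bed: flat polished, slippery steel bed (friction about 0.2) on the stand, 150 x 98 mm, from x = -94 to +56 mm in the stand's frame; upper face 20 mm above the worktop. Origin 4 mm below that face, on the stand's axis; axes as the stand's. The plate is to lie on it
- mouth (a point): point on the upper face of the bed, on the stand's centre line, under the front of the leaf's orange upturned lip (8 mm ahead of the stand's origin along its x; axes as the stand's)
- leaf (a joint): hinge of the clear guard leaf (64 mm wide, 30 g, falls back by itself), rad: 0 at rest, grows as it is lifted (0.08 raises the lip 4 mm). At rest its flat underside is 6 mm above the bed and its orange lip opens to a mouth about 12 mm high, so the 4 mm plate passes beneath with 2 mm to spare if it lies flat on the bed
- plunger (a joint): sprung red start plunger under the leaf, an 18 mm wide blade just above the bed on the centre line, m: 0 out, 0.014 fully in (solid stop). Moves along the stand's +x; its face is 30 mm beyond the mouth when out, 44 mm when fully in. Spring 2 N at first, about 5 N fully in; it pushes the plate back out unless held
- plate_grip (a point): where to hold the blue grip bar of the loose check plate, 28 mm above its underside. Plate: aluminium, 100 (x) x 60 (y) x 4 mm, 0.1 kg, flat on the worktop, yaw varies. The bar is 12 mm thick along the plate's x, 44 mm long along y, top 40 mm above the underside. Axes are the plate's: x towards the free edge that goes under the leaf, 82 mm ahead of this point; z up
- plate_edge (a point): middle of the plate's free edge, half-way through its 4 mm thickness (82 mm ahead of plate_grip and 26 mm below it); two copper discs on the plate lie towards this edge
- beaker_50: small clear glass beaker, 46 mm wide, 60 mm tall, loose bystander behind the stand; origin at the centre of its underside
- tablet_jar_2: small white screw-cap bottle, 43 mm wide, 72 mm tall, loose bystander; origin at the centre of its underside
- petri_dish: clear petri dish, 92 mm wide, 14 mm tall, loose bystander; origin at the centre of its underside
- scissors: scissors with blue handles lying flat, 87x199x9 mm, loose bystander; origin at the centre of its underside
- weigh_boat: small white weighing boat, 38x52x11 mm, loose bystander; origin at the centre of its underside
Not all that is in view belongs to the job. What is shaped like the part that bears plate_grip but purple is not meant.

How it is judged (in metres and radians):
On the way, in this order (a step that is already met when the one before it is completed fails the run):
1. the plate's free edge has passed under the leaf's lip (8 mm or more past its front), low on the bed and within 8 mm of the centre line (x of plate_edge in the frame of mouth above 0.008 m and z of plate_edge in the frame of mouth between -0.002 and 0.006 m and y of plate_edge in the frame of mouth between -0.008 and 0.008 m).
2. the plunger is pushed fully in (value of joint plunger above 0.012 m), for 0.2 s.
At the end, for the whole second after the job is handed in: Still gripped: plunger in by over 12 of its 14 mm, plate edge over 38 mm past the mouth and under 4 mm above the bed, plate flat within 0.04 rad, square within 0.10 rad, within 8 mm of the centre line, pressing on the bed with over 3 N, leaf down (under 0.05 rad) (value of joint plunger above 0.012 m and value of joint leaf below 0.05 rad and x of plate_edge in the frame of mouth above 0.038 m and z of plate_edge in the frame of mouth below 0.004 m and y of plate_edge in the frame of mouth between -0.008 and 0.008 m and angle between the z axis of plate_grip and the z axis of bed, either way round below 0.04 rad and angle between the x axis of plate_grip and the x axis of reader, either way round below 0.1 rad and contact force between plate and bed above 3 N and contact force between the fingers and plate above 2 N); the arm keeps its last pose, push and grip.
It fails at once if the guard leaf is lifted (over 0.08 rad, 4 mm at its lip) (value of joint leaf above 0.08 rad).
It fails at once if a bystander is moved by more than 20 mm (distance of any of beaker_50, tablet_jar_2, petri_dish, scissors, weigh_boat from where it was at the start of the episode above 0.02 m).
It also fails if it takes over 43 s, if anything falls off the work surface, if the arm or the gripper's body presses on something with over 40 N, if the wrist force passes 120 N, or if a joint passes its speed limit or range.

## Working session

There is one attempt and no reset: what is moved stays moved. The work goes in short steps, Python scripts to look and compute and a tool call to move; the robot and the scene stay as the last step left them, time stands still between calls to the robot, and variables do not carry over. Pictures are saved under pics/ and viewed, at most 10 in all, crops included, and the job is handed in when it is done.

Besides the shell and the picture viewer there is one more tool, called after "Request:" in YAML: its name, and indented under it one key for each argument. move_arm: Moves the arm, as the interface text tells. Its arguments: {"type":"object","properties":{"targets":{"type":"array","items":{"type":"number"}},"force":{"type":"number"}},"required":["targets"]}

```bash
mkdir -p pics
cat > h.py <<'E'
import numpy as np, cv2
from station import observe, get_image, camera_model, close_job, boxes_of
def snap(n,f):
    im=get_image(n); cv2.imwrite('pics/'+f,im[:,:,::-1]); return im
E
python3 - <<'E'
from h import *
for n in ['side','top']:
    snap(n,n+'0.png'); print(camera_model(n))
    for l in ['reader','bed','plate_grip','leaf','plunger','scissors','petri_dish','tablet_jar_2','beaker_50','weigh_boat']:
        print(n,l,[(np.round(b['bbox']),round(b['conf'],2)) for b in boxes_of(n,l)[:3]])
print(observe())
E
```

```text
{'fx': 450.01207327023496, 'fy': 450.01207327023496, 'cx': 319.01270841690854, 'cy': 242.02386721119328, 'eye': array([0.36997669, 0.86492623, 0.78840195]), 'rotation': array([[-0.97204308,  0.14494832, -0.18472205],
       [-0.23478467, -0.59029909,  0.77228436],
       [ 0.00290006,  0.79406358,  0.60782779]])}
side reader [(array([304., 224., 384., 274.]), 0.68)]
side bed [(array([323., 240., 378., 268.]), 0.92)]
side plate_grip [(array([337., 195., 362., 214.]), 0.9), (array([350., 170., 378., 193.]), 0.53)]
side leaf [(array([318., 235., 346., 250.]), 0.55)]
side plunger []
side scissors [(array([352., 326., 422., 357.]), 0.85)]
side petri_dish [(array([278., 354., 321., 396.]), 0.59)]
side tablet_jar_2 [(array([213., 360., 232., 376.]), 0.64)]
side beaker_50 [(array([276., 195., 289., 219.]), 0.78), (array([304., 226., 385., 269.]), 0.49)]
side weigh_boat [(array([340., 392., 365., 417.]), 0.97), (array([274., 194., 289., 219.]), 0.35)]
{'fx': 538.3844552271283, 'fy': 538.3844552271283, 'cx': 320.06723455395996, 'cy': 241.5562556515902, 'eye': array([ 0.32500446, -0.0594128 ,  
[... 886 characters left out ...]
99e+01,
        8.39458205e-04,  8.11012501e+01]), 'qd': array([-0.01745959, -0.04007169,  0.15637056,  0.00958307, -0.02168543,
       -0.06489203]), 'tau': array([-2.05981036e-03, -6.37430191e+01,  3.84775615e+01,  1.02348495e-03,
       -4.15155937e-04,  1.33438698e-05]), 'position': array([0.15052202, 0.5029716 , 0.24228251]), 'ee_rot': array([[-9.58024963e-01,  2.86684793e-01, -6.58980665e-06],
       [ 2.86684793e-01,  9.58024963e-01,  2.01801975e-05],
       [ 1.20985550e-05,  1.74439356e-05, -1.00000000e+00]]), 'ft_force': array([-0.22938493,  0.85292534,  0.06373301]), 'wrist_torque': array([ 0.01680167, -0.00010835,  0.04566467]), 'grip_force': 0.0, 'finger_gap': 1.004268391486527}
```

View pics/top0.png

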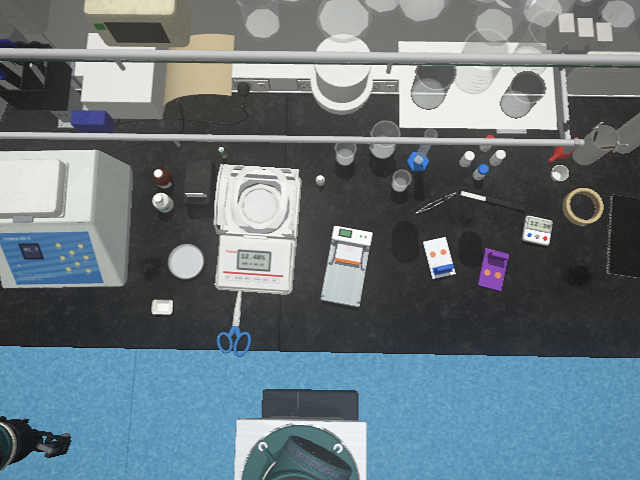

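View pics/side0.png

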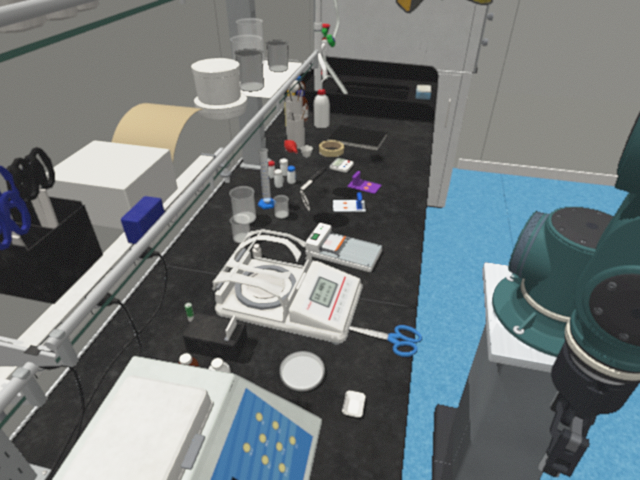

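The top view shows the stand around (347,265), with its x pointing up and slightly right. The white plate with the blue bar is at (438,257), bar at (444,268) and free edge up near (434,239). The purple look-alike is at (493,270).

Run:
```python
from h import *
t=cv2.imread('pics/top0.png');s=cv2.imread('pics/side0.png')
a=cv2.resize(t[220:315,315:465],None,fx=5,fy=5,interpolation=cv2.INTER_CUBIC)
b=cv2.resize(s[185:275,295:395],None,fx=6,fy=6,interpolation=cv2.INTER_CUBIC)
cv2.imwrite('pics/a.png',a);cv2.imwrite('pics/b.png',b)
```

```text
(no output)
```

View pics/a.png

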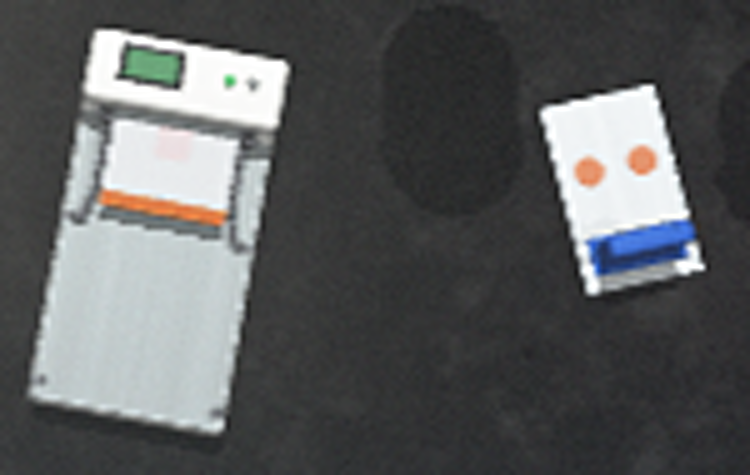

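View pics/b.png

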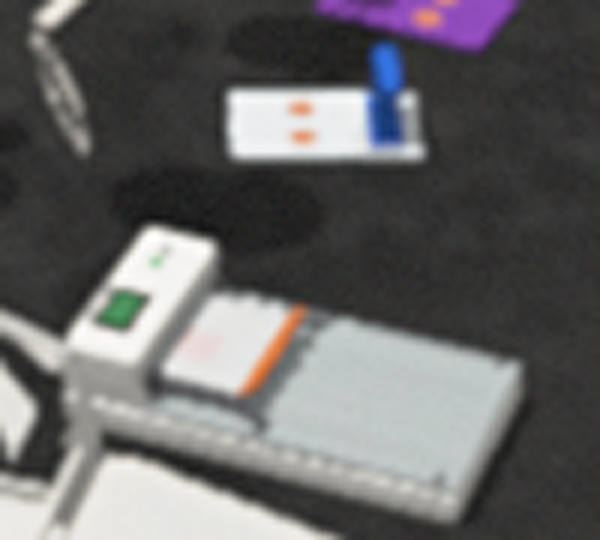

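The crops give clean corners: the stand's housing top and bed front, and the plate's four corners in both views. I'll fit the poses now.

```bash
cat > fit.py <<'E'
from h import *
from scipy.optimize import least_squares
def proj(n,P):
    c=camera_model(n); q=(np.asarray(P)-c['eye'])@c['rotation']
    return np.c_[c['cx']+c['fx']*q[:,0]/-q[:,2], c['cy']-c['fy']*q[:,1]/-q[:,2]]
def fit(data,x0):
    def T(p,L):
        c,s=np.cos(p[2]),np.sin(p[2]); L=np.array(L)/1000
        return np.c_[p[0]+c*L[:,0]-s*L[:,1],p[1]+s*L[:,0]+c*L[:,1],p[3]+L[:,2]]
    f=lambda p:np.concatenate([(proj(n,T(p,L))-U) for n,L,U in data]).ravel()
    r=least_squares(f,x0,loss='soft_l1')
    return r.x,np.round(f(r.x).reshape(-1,2),1)
tc=lambda u:np.array([315,220])+(np.array(u)+.5)/5-.5
sc=lambda u:np.array([295,185])+(np.array(u)+.5)/6-.5
if __name__=='__main__':
    S=[('top',[(95,50,46),(95,-50,46),(-94,49,20),(-94,-49,20)],tc([(93,30),(290,62),(32,400),(222,432)])),
       ('side',[(95,-50,46),(58,-50,46),(95,50,46),(58,50,46),(-94,-49,20),(-94,49,20)],sc([(150,228),(217,243),(75,350),(145,373),(522,365),(452,508)]))]
    P=[('top',[(50,30,4),(50,-30,4),(-50,30,4),(-50,-30,4)],tc([(541,108),(655,86),(590,295),(703,268)])),
       ('side',[(50,-30,4),(50,30,4),(-50,-30,4),(-50,30,4)],sc([(228,90),(232,160),(418,93),(424,158)]))]
    for D,x0 in ((S,[.3,-.1,-.15,0]),(P,[.3,-.3,.2,0])):
        for d in (D,D[:1],D[1:]):
            p,r=fit(d,x0); print(np.round(p[:2],4),np.degrees(p[2]),np.round(p[3],4)); print(r.tolist())
E
python3 fit.py
```

```text
[ 0.5306 -0.1057] -9.051941415653689 -0.0038
[[0.3, -0.2], [-0.3, 0.0], [-0.1, 0.0], [0.2, 0.4], [-0.2, 0.7], [0.6, 1.1], [-1.8, -0.2], [-0.9, -0.8], [0.2, 0.8], [1.3, -1.9]]
[ 0.5314 -0.1057] -9.008986553408077 -0.0076
[[0.2, -0.2], [-0.4, 0.1], [-0.0, -0.1], [0.2, 0.2]]
[ 0.5323 -0.1169] -8.936630017038423 -0.0122
[[0.1, 0.8], [0.8, 1.2], [-1.3, -0.2], [-0.5, -0.9], [-0.2, 0.6], [1.1, -2.3]]
[ 0.5613 -0.3454] 13.226604076474858 -0.0017
[[0.1, -0.0], [-0.3, -0.4], [-0.0, -0.0], [0.1, 0.4], [0.5, 0.7], [0.2, -0.8], [-0.6, 0.4], [-0.2, -0.3]]
[ 0.5627 -0.3472] 13.242641765095396 -0.0101
[[0.3, 0.1], [-0.3, -0.3], [0.0, -0.2], [-0.0, 0.3]]
[ 0.5555 -0.3088] 13.31823291486888 0.022
[[0.0, 0.6], [-0.3, -0.6], [-0.1, 0.2], [0.4, -0.2]]
```

```bash
cat > go.py <<'E'
from h import *
import sys
from scipy.spatial.transform import Rotation as R
def go(x,y,z,yaw):
    o=observe(); A=o['ee_rot']; c,s=np.cos(np.radians(yaw)),np.sin(np.radians(yaw))
    B=np.array([[s,c,0],[-c,s,0],[0,0,-1]])   # tool y along yaw, z down
    rv=R.from_matrix(A.T@B).as_rotvec(degrees=True)/6
    d=A.T@(np.array([x,y,z])-o['position'])*1000
    print('t',o['t'],'pos',o['position'].round(4),'row',rv.round(2),d.round(1),'ft',o['ft_force'].round(1),'gap',o['finger_gap'])
if __name__=='__main__': go(*map(float,sys.argv[1:]))
E
python3 go.py .5298 -.3525 .12 13.2
```

```text
Traceback (most recent call last):
  File "go.py", line 10, in <module>
    if __name__=='__main__': go(*map(float,sys.argv[1:]))
                             ~~^^^^^^^^^^^^^^^^^^^^^^^^^^
  File "go.py", line 7, in go
    rv=R.from_matrix(A.T@B).as_rotvec(degrees=True)/6
       ~~~~~~~~~~~~~^^^^^^^
  File "scipy/spatial/transform/_rotation.pyx", line 1143, in scipy.spatial.transform._rotation.Rotation.from_matrix
ValueError: Non-positive determinant (left-handed or null coordinate frame) in rotation matrix 0: [[-4.97876100e-01 -8.67248170e-01 -1.20985550e-05]
 [-8.67248170e-01  4.97876100e-01 -1.74439356e-05]
 [-2.11518026e-05 -1.80753108e-06  1.00000000e+00]].
```

```bash
sed -i 's/\[\[s,c,0\],\[-c,s,0\]/[[-s,c,0],[c,s,0]/' go.py; python3 go.py .5298 -.3525 .22 13.2
```

```text
t 1.1 pos [0.1505 0.503  0.2423] row [ 0.   -0.   10.02] [-608.6 -710.8   22.3] ft [-0.2  0.9  0.1] gap 1.004268391486527
```

Request:
move_arm:
  targets: [0, 0, 10, -608, -711, 20, 0, 0, 0, 10, -608, -711, 20, 0, 0, 0, 10, -608, -711, 20, 0, 0, 0, 10, -608, -711, 20, 0, 0, 0, 10, -608, -711, 20, 0, 0, 0, 10, -608, -711, 20, 0, 0, 0, 10, -608, -711, 20, 0, 0, 0, 10, -608, -711, 20, 0]
  force: 60

```text
t: 1.9
position: [0.3082, 0.1475, 0.2342]
ee_rot: [[-0.228, 0.974, 0.001], [0.974, 0.228, 0.0], [-0.0, 0.001, -1.0]]
ft_force: [0.4, 0.5, 1.3]
finger_gap: 1.001
grip_force: 0.0
```

```bash
python3 go.py .5298 -.3525 .12 13.2
```

```text
t 1.9 pos [0.3082 0.1475 0.2342] row [ 0.01  0.   -0.  ] [-537.3  101.6  114.4] ft [0.4 0.5 1.3] gap 1.0007097949254533
```

Request:
move_arm:
  targets: [0, 0, 0, -530, 100, 100, 0, 0, 0, 0, -530, 100, 100, 0, 0, 0, 0, -530, 100, 100, 0, 0, 0, 0, -530, 100, 100, 0, 0, 0, 0, -530, 100, 100, 0, 0, 0, 0, -530, 100, 100, 0, 0, 0, 0, -530, 100, 100, 0, 0, 0, 0, -530, 100, 100, 0]

```text
t: 2.7
position: [0.4678, -0.2085, 0.1614]
ee_rot: [[-0.232, 0.973, 0.0], [0.973, 0.232, -0.0], [-0.0, 0.0, -1.0]]
ft_force: [1.2, 0.8, 0.8]
finger_gap: 1.002
grip_force: 0.0
```

```bash
python3 go.py .5298 -.3525 .10 13.2
```

```text
t 2.7 pos [ 0.4678 -0.2085  0.1614] row [0.   0.   0.04] [-154.5   26.8   61.4] ft [1.2 0.8 0.8] gap 1.0023344816628887
```

Request:
move_arm:
  targets: [0, 0, 0, -145, 25, 60, 0, 0, 0, 0, -145, 25, 60, 0, 0, 0, 0, -145, 25, 60, 0, 0, 0, 0, -145, 25, 60, 0, 0, 0, 0, -145, 25, 60, 0, 0, 0, 0, -145, 25, 60, 0]

```text
t: 3.3
position: [0.5252, -0.3406, 0.1021]
ee_rot: [[-0.233, 0.972, -0.0], [0.972, 0.233, 0.0], [0.0, -0.0, -1.0]]
ft_force: [-0.4, 0.0, -0.1]
finger_gap: 1.003
grip_force: 0.0
```

```bash
python3 go.py .5298 -.3525 .020 13.2
python3 - <<'E'
from h import *
snap('top','t1.png');snap('side','s1.png')
t=cv2.imread('pics/t1.png');s=cv2.imread('pics/s1.png')
a=cv2.resize(t[220:300,400:500],None,fx=4,fy=4,interpolation=cv2.INTER_CUBIC)
b=cv2.resize(s[140:220,300:400],None,fx=4,fy=4,interpolation=cv2.INTER_CUBIC)
cv2.imwrite('pics/c.png',np.hstack([a,b]))
E
```

```text
t 3.3 pos [ 0.5252 -0.3406  0.1021] row [-0.   -0.    0.05] [-12.7   1.7  82.1] ft [-0.4  0.  -0.1] gap 1.0030918672640328
```

View pics/c.png

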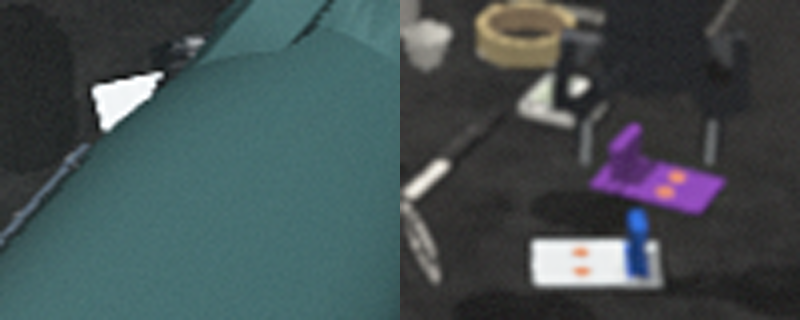

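The side crop shows the open fingers straddling above the blue bar (bar at 638,240). The arm hides most of the plate in the top view. Descending.

Request:
move_arm:
  targets: [0, 0, 0.05, -13, 2, 40, 0, 0, 0, 0.05, -13, 2, 65, 0, 0, 0, 0.05, -13, 2, 82, 0, 0, 0, 0.05, -13, 2, 82, 0, 0, 0, 0.05, -13, 2, 82, 0, 0, 0, 0.05, -13, 2, 82, 0]

```text
t: 4.0
position: [0.5311, -0.3537, 0.0215]
ee_rot: [[-0.228, 0.974, 0.002], [0.974, 0.228, -0.001], [-0.002, 0.001, -1.0]]
ft_force: [-0.6, 0.1, 0.5]
finger_gap: 1.001
grip_force: 0.0
```

```bash
python3 go.py .5298 -.3525 .020 13.2
```

```text
t 4.0 pos [ 0.5311 -0.3537  0.0215] row [ 0.01  0.02 -0.  ] [ 1.4 -1.   1.5] ft [-0.6  0.1  0.5] gap 1.00065476023016
```

Request:
move_arm:
  targets: [0, 0, 0, 1, -1, 1, 0.5, 0, 0, 0, 1, -1, 1, 0.7, 0, 0, 0, 1, -1, 1, 0.8, 0, 0, 0, 1, -1, 1, 1, 0, 0, 0, 1, -1, 1, 1, 0, 0, 0, 1, -1, 1, 1, 0, 0, 0, 1, -1, 1, 1, 0, 0, 0, 1, -1, 1, 1]
  force: 60

```text
t: 4.8
position: [0.5293, -0.353, 0.0189]
ee_rot: [[-0.228, 0.974, 0.0], [0.974, 0.228, -0.0], [-0.0, 0.0, -1.0]]
ft_force: [0.5, 0.2, 4.8]
finger_gap: 0.129
grip_force: 59.1
```

```bash
python3 go.py .5298 -.3525 .090 13.2;python3 -c "
from h import *
snap('side','s2.png');o=observe();print(o['grip_force'],o['ee_rot'].round(4),o['t'])
s=cv2.imread('pics/s2.png');cv2.imwrite('pics/d.png',cv2.resize(s[165:225,320:400],None,fx=6,fy=6,interpolation=cv2.INTER_CUBIC))"
```

```text
t 4.8 pos [ 0.5293 -0.353   0.0189] row [ 0.    0.   -0.01] [  0.3   0.6 -71.1] ft [0.5 0.2 4.8] gap 0.12923196384761335
59.11829173564911 [[-2.277e-01  9.737e-01  3.000e-04]
 [ 9.737e-01  2.277e-01 -2.000e-04]
 [-3.000e-04  2.000e-04 -1.000e+00]] 4.85
```

View pics/d.png

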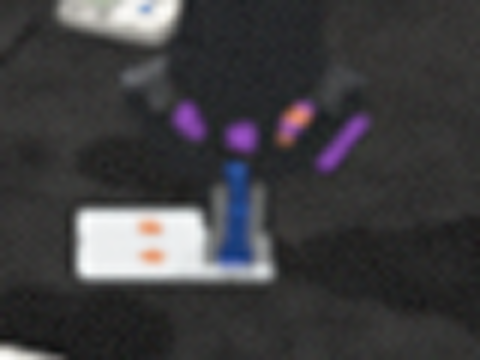

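The side crop shows the jaws closed on the blue bar (237,215) and the plate still flat. Lifting, then carrying.

Request:
move_arm:
  targets: [0, 0, 0, 0, 0, -30, 1, 0, 0, 0, 0, 0, -60, 1, 0, 0, 0, 0, 0, -80, 1, 0, 0, 0, 0, 0, -80, 1]

```text
t: 5.25
position: [0.5302, -0.3537, 0.1012]
ee_rot: [[-0.228, 0.974, 0.003], [0.974, 0.228, -0.002], [-0.003, 0.002, -1.0]]
ft_force: [0.5, -0.2, -1.2]
finger_gap: 0.129
grip_force: 58.7
```

```bash
python3 go.py .4299 -.0897 .090 -9.05
```

```text
t 5.25 pos [ 0.5302 -0.3537  0.1012] row [0.03 0.02 3.7 ] [279.9 -37.6  10.3] ft [ 0.5 -0.2 -1.2] gap 0.12945753130408605
```

Request:
move_arm:
  targets: [0, 0, 0.6, 45, -6, 0, 1, 0, 0, 1.2, 90, -12, 0, 1, 0, 0, 1.8, 135, -18, 0, 1, 0, 0, 2.4, 180, -24, 0, 1, 0, 0, 3, 220, -30, 0, 1, 0, 0, 3.7, 260, -36, 0, 1, 0, 0, 3.7, 280, -38, 5, 1, 0, 0, 3.7, 280, -38, 10, 1]

```text
t: 6.05
position: [0.4267, -0.0866, 0.0879]
ee_rot: [[0.155, 0.988, -0.002], [0.988, -0.155, 0.001], [0.001, -0.002, -1.0]]
ft_force: [0.2, -0.2, -2.1]
finger_gap: 0.131
grip_force: 58.7
```

```bash
python3 go.py .4299 -.0897 .090 -9.05
```

```text
t 6.05 pos [ 0.4267 -0.0866  0.0879] row [-0.02 -0.01  0.02] [-2.6  3.6 -2.1] ft [ 0.2 -0.2 -2.1] gap 0.13070255765318337
```

Request:
move_arm:
  targets: [0, 0, 0, -3, 3, 15, 1, 0, 0, 0, -3, 3, 30, 1, 0, 0, 0, -3, 3, 42, 1, 0, 0, 0, -3, 3, 42, 1, 0, 0, 0, -3, 3, 42, 1, 0, 0, 0, -3, 3, 42, 1]

```text
t: 6.65
position: [0.4313, -0.0927, 0.0471]
ee_rot: [[0.157, 0.988, 0.0], [0.988, -0.157, -0.0], [-0.0, 0.0, -1.0]]
ft_force: [0.3, 0.1, -0.9]
finger_gap: 0.131
grip_force: 58.7
```

```bash
python3 go.py .4299 -.0897 .039 -9.05;python3 - <<'E'
from h import *
snap('top','t3.png');snap('side','s3.png')
t=cv2.imread('pics/t3.png');s=cv2.imread('pics/s3.png')
a=cv2.resize(t[220:320,310:390],None,fx=5,fy=5,interpolation=cv2.INTER_CUBIC)
b=cv2.resize(s[215:315,305:385],None,fx=5,fy=5,interpolation=cv2.INTER_CUBIC)
cv2.imwrite('pics/e.png',np.hstack([a,b]))
E
```

```text
t 6.65 pos [ 0.4313 -0.0927  0.0471] row [0. 0. 0.] [ 2.7 -1.9  8.1] ft [ 0.3  0.1 -0.9] gap 0.13136545142480804
```

View pics/e.png

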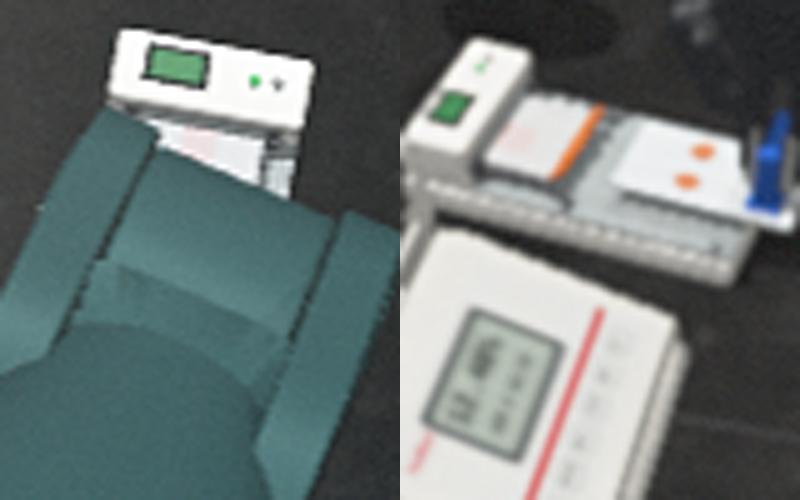

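The side crop shows the plate hovering just above the bed, free edge at (612–643, 122–188), facing the orange lip (555–603, 108–178). I'll check the lateral offset against the side-view projection.

Run:
```python
from fit import *
o=observe();A=o['ee_rot'];p=o['position']
g=p.copy();g[2]-=.0189
sc2=lambda u:np.array([305,215])+(np.array(u)-[400,0]+.5)/5-.5
L=lambda l:np.array([g+A[:,1]*x-A[:,0]*(-y)*1+np.array([0,0,z]) for x,y,z in l])
# plate y = left = +tool x (tool x at yaw~0 is +y)
pts=[(.082,.03,.004),(.082,-.03,.004),(-.018,.03,.004)]
print((sc2([(612,188),(643,122),(792,230)])-proj('side',L(pts))).round(1))
yaw=np.radians(-9.05);c,s=np.cos(yaw),np.sin(yaw)
S=lambda l:np.array([[.5306+c*x-s*y,-.1057+s*x+c*y,z] for x,y,z in l])
q=[(-.008,.032,.033),(-.008,-.032,.033),(.095,-.05,.046),(.058,-.05,.046),(.058,.05,.046),(.095,.05,.046),(-.094,.049,.02)]
print((sc2([(555,178),(603,108),(482,38),(531,58),(480,150),(408,130),(722,286)])-proj('side',S(q))).round(1))
```

```text
[[-0.1  1.4]
 [-1.2  0.5]
 [ 0.1  0.6]]
[[-7.4 -0.5]
 [-5.7 -1.4]
 [ 1.6  0. ]
 [-0.6  1.1]
 [ 2.8 -0.2]
 [ 0.9 -1. ]
 [-2.3  5.6]]
```

```bash
python3 go.py .4417 -.0915 .039 -9.05
```

```text
t 6.75 pos [ 0.4313 -0.0926  0.0472] row [0.01 0.   0.  ] [ 2.7 10.1  8.2] ft [-0.   0.8 -1.2] gap 0.12722390586499197
```

Request:
move_arm:
  targets: [0, 0, 0, 2.5, 5, 3, 1, 0, 0, 0, 2.5, 10, 5, 1, 0, 0, 0, 2.5, 10, 7, 1, 0, 0, 0, 2.5, 10, 7, 1, 0, 0, 0, 2.5, 10, 7, 1, 0, 0, 0, 2.5, 10, 7, 1]

```text
t: 7.35
position: [0.4411, -0.0914, 0.0398]
ee_rot: [[0.157, 0.988, -0.0], [0.988, -0.157, 0.0], [0.0, -0.0, -1.0]]
ft_force: [0.9, 0.2, -1.2]
finger_gap: 0.134
grip_force: 58.7
```

```bash
python3 go.py .4417 -.0915 .039 -9.05
```

```text
t 7.35 pos [ 0.4411 -0.0914  0.0398] row [-0. -0.  0.] [-0.   0.6  0.8] ft [ 0.9  0.2 -1.2] gap 0.13371288657825733
```

Down in small steps until there is contact.

Request:
move_arm:
  targets: [0, 0, 0, 0, 1, 0.5, 1, 0, 0, 0, 0, 1, 1, 1, 0, 0, 0, 0, 1, 1.5, 1, 0, 0, 0, 0, 1, 1.5, 1, 0, 0, 0, 0, 1, 1.5, 1]

```text
t: 7.85
position: [0.4424, -0.0917, 0.0389]
ee_rot: [[0.157, 0.988, 0.001], [0.988, -0.157, -0.0], [-0.0, 0.001, -1.0]]
ft_force: [-4.1, 1.5, 13.9]
finger_gap: 0.132
grip_force: 61.0
```

Contact is at z = 0.0389, as expected. Sliding in now with a slightly lighter press.

Request:
move_arm:
  targets: [0, 0, 0, 0, 4, -0.3, 1, 0, 0, 0, 0, 8, -0.3, 1, 0, 0, 0, 0, 12, -0.3, 1, 0, 0, 0, 0, 16, -0.3, 1, 0, 0, 0, 0, 20, -0.3, 1, 0, 0, 0, 0, 24, -0.3, 1, 0, 0, 0, 0, 27, -0.3, 1, 0, 0, 0, 0, 27, -0.3, 1]

```text
t: 8.65
position: [0.4697, -0.096, 0.0389]
ee_rot: [[0.157, 0.988, 0.001], [0.988, -0.157, -0.0], [-0.0, 0.001, -1.0]]
ft_force: [-0.0, 0.3, 6.5]
finger_gap: 0.131
grip_force: 59.8
```

```bash
python3 go.py .501 -.101 .0389 -9.05
```

```text
t 8.65 pos [ 0.4697 -0.096   0.0389] row [0.01 0.   0.  ] [ 0.  31.7  0.1] ft [-0.   0.3  6.5] gap 0.13067913742797538
```

Run:
```python
from h import *
snap('top','t4.png');snap('side','s4.png')
t=cv2.imread('pics/t4.png');s=cv2.imread('pics/s4.png')
a=cv2.resize(t[220:300,320:380],None,fx=6,fy=6,interpolation=cv2.INTER_CUBIC)
b=cv2.resize(s[215:295,310:380],None,fx=6,fy=6,interpolation=cv2.INTER_CUBIC)
cv2.imwrite('pics/f.png',np.hstack([a,b]))
```

```text
(no output)
```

View pics/f.png

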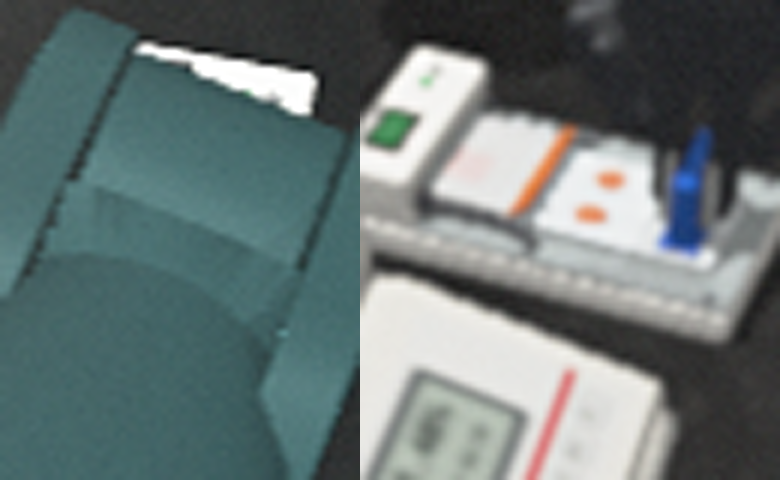

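The side crop shows the plate edge under the orange lip (570,130)–(520,210), between the guides, with the leaf down. I'll keep pushing.

Request:
move_arm:
  targets: [0, 0, 0, 0, 4, 0, 1, 0, 0, 0, 0, 8, 0, 1, 0, 0, 0, 0, 12, 0, 1, 0, 0, 0, 0, 16, 0, 1, 0, 0, 0, 0, 20, 0, 1, 0, 0, 0, 0, 24, 0, 1, 0, 0, 0, 0, 26, 0, 1, 0, 0, 0, 0, 26, 0, 1]

```text
t: 9.55
position: [0.4945, -0.1, 0.0389]
ee_rot: [[0.157, 0.988, -0.0], [0.988, -0.157, -0.0], [-0.0, -0.0, -1.0]]
ft_force: [-5.0, -0.1, 12.2]
finger_gap: 0.132
grip_force: 60.7
```

```bash
python3 go.py .501 -.101 .0389 -9.05
```

```text
t 9.55 pos [ 0.4945 -0.1     0.0389] row [-0.  0.  0.] [-0.   6.6  0. ] ft [-5.  -0.1 12.2] gap 0.13197092761562862
```

Request:
move_arm:
  targets: [0, 0, 0, 0, 2, 0, 1, 0, 0, 0, 0, 4, 0, 1, 0, 0, 0, 0, 5.5, 0, 1, 0, 0, 0, 0, 5.5, 0, 1, 0, 0, 0, 0, 5.5, 0, 1]

```text
t: 10.05
position: [0.4995, -0.1007, 0.0389]
ee_rot: [[0.157, 0.988, -0.001], [0.988, -0.157, -0.0], [-0.0, -0.001, -1.0]]
ft_force: [-7.6, 1.0, 13.9]
finger_gap: 0.132
grip_force: 61.0
```

```bash
python3 go.py .501 -.101 .0389 -9.05
```

```text
t 10.05 pos [ 0.4995 -0.1007  0.0389] row [-0.01  0.    0.  ] [-0.   1.6  0. ] ft [-7.6  1.  13.9] gap 0.13216788066951707
```

Request:
move_arm:
  targets: [0, 0, 0, 0, 0.7, 0, 1, 0, 0, 0, 0, 1.4, 0, 1, 0, 0, 0, 0, 1.4, 0, 1, 0, 0, 0, 0, 1.4, 0, 1]

```text
t: 10.45
position: [0.5006, -0.1009, 0.0389]
ee_rot: [[0.157, 0.988, -0.001], [0.988, -0.157, -0.0], [-0.0, -0.001, -1.0]]
ft_force: [-9.4, 0.8, 14.9]
finger_gap: 0.133
grip_force: 61.2
```

```bash
python3 go.py .501 -.101 .0389 -9.05
```

```text
t 10.45 pos [ 0.5006 -0.1009  0.0389] row [-0.01  0.   -0.  ] [-0.   0.4  0. ] ft [-9.4  0.8 14.9] gap 0.1325777327169122
```

Request:
move_arm:
  targets: [0, 0, 0, 0, 0.5, 0, 1, 0, 0, 0, 0, 1, 0, 1, 0, 0, 0, 0, 1, 0, 1, 0, 0, 0, 0, 1, 0, 1]

```text
t: 10.85
position: [0.5012, -0.101, 0.0389]
ee_rot: [[0.157, 0.988, -0.002], [0.988, -0.157, -0.0], [-0.0, -0.002, -1.0]]
ft_force: [-11.7, 1.3, 17.0]
finger_gap: 0.129
grip_force: 61.6
```

```bash
python3 go.py .501 -.101 .0389 -9.05
```

```text
t 10.85 pos [ 0.5012 -0.101   0.0389] row [-0.02  0.   -0.  ] [-0.  -0.2  0. ] ft [-11.7   1.3  17. ] gap 0.128536429831163
```

Request:
move_arm:
  targets: [0, 0, 0, 0, 0.5, 0, 1, 0, 0, 0, 0, 1, 0, 1, 0, 0, 0, 0, 1, 0, 1, 0, 0, 0, 0, 1, 0, 1]

```text
t: 11.25
position: [0.5013, -0.101, 0.0389]
ee_rot: [[0.157, 0.988, -0.004], [0.988, -0.157, -0.0], [-0.001, -0.003, -1.0]]
ft_force: [-17.7, 1.0, 22.9]
finger_gap: 0.128
grip_force: 62.4
```

```bash
python3 go.py .501 -.101 .0389 -9.05
```

```text
t 11.25 pos [ 0.5013 -0.101   0.0389] row [-0.03  0.01 -0.  ] [-0.  -0.3  0. ] ft [-17.7   1.   22.9] gap 0.1279002217838644
```

Run:
```python
from h import *
snap('side','s5.png');s=cv2.imread('pics/s5.png')
cv2.imwrite('pics/g.png',cv2.resize(s[215:295,300:390],None,fx=6,fy=6,interpolation=cv2.INTER_CUBIC))
o=observe();print(o['t'],o['position'],o['ft_force'])
```

```text
11.3 [ 0.50126175 -0.10098129  0.03890315] [-16.93675989   1.43335764  23.02202419]
```

View pics/g.png

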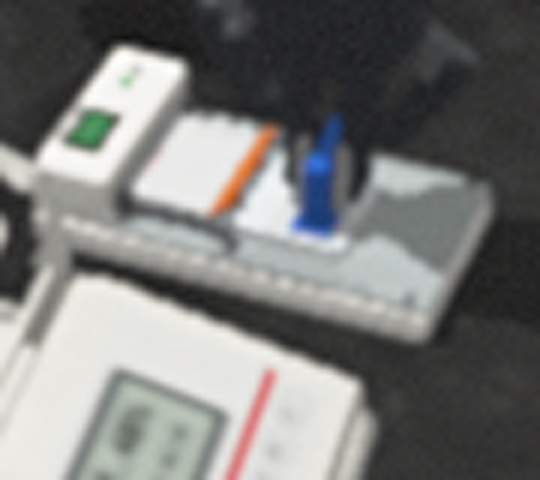

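The plate is home and flat under the leaf: lip at (245,170), leaf down, grip bar held at (320,190). The plunger is against its stop, since the arm no longer advances while the force rises. Handing in.

```bash
python3 -c "
from h import *
print(close_job())"
```

```text
the job is handed in; nothing more can be done
None
```

I handed the job in at about 11.3 s with the plate still gripped, square, flat under the lowered leaf and pressed down with about 23 N. The plunger appeared fully in, against its stop: the last 1 mm push moved the plate only about 0.1 mm while the force rose. The system returned no verdict.

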